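# Complete a food-parcel column and hang its order tag

## Task

Finish the blue order: set the loose blue-banded carton squarely on top of the two blue-banded cartons on the green tray, lining up its edges with theirs, and after that take the blue tag from the rack and hang it by its eye on the stand's peg. Lower both into place rather than dropping them, let go, and leave all the other things and the tray's cartons where they are.

Things in the scene. Friction and masses are not known exactly. Their poses are not given: they have to be found in the camera images.
- carton_last: 90 x 56 x 48 mm (x, y, z) closed kraft cardboard carton with a blue band round its middle and a paler strip of tape along its length; origin at the centre of its underside, x along the 90 mm length, z up. The loose one, alone on the table; about 0.2 kg.
- carton_mid: 90 x 56 x 48 mm (x, y, z) closed kraft cardboard carton with a blue band round its middle and a paler strip of tape along its length; origin at the centre of its underside, x along the 90 mm length, z up. The upper of the two cartons already stacked on the tray.
- carton_base: 90 x 56 x 48 mm (x, y, z) closed kraft cardboard carton with a blue band round its middle and a paler strip of tape along its length; origin at the centre of its underside, x along the 90 mm length, z up. The lower of the two, lying on the tray.
- tray: Fixed green plastic slab 125 x 95 x 12 mm under the column; origin at the centre of its underside, x along its length.
- carton_red: 90 x 56 x 48 mm (x, y, z) closed kraft cardboard carton with a red band round its middle and a paler strip of tape along its length; origin at the centre of its underside, x along the 90 mm length, z up. Belongs to another order; loose on the table.
- rack: Fixed grey rack 60 x 218 x 38 mm (x, y, z); origin at the centre of its underside. Three slots in a row along y, 72 mm apart (y = -72, 0, +72 mm), each 8 mm wide in x and about 60 mm long in y, their floor 8 mm above the table, 30 mm deep. A tag stands upright in each, its faces looking along the rack's x.
- tag_blue: Blue rigid plastic tag, a plate 6 mm thick (its x), 56 mm wide (y) and 130 mm tall (z) with a white label on each face and a round eye of 26 mm diameter through it; origin at the middle of the lower edge. Stands in one of the rack's slots, showing its upper 100 mm; about 50 g.
- tag_blue_eye (a point): Centre of the blue tag's eye: 84 mm above its lower edge, 46 mm below its upper edge, midway in thickness; 33 mm of solid plate lie above the eye.
- tag_blue_top (a point): Middle of the blue tag's upper edge.
- tag_red: Red rigid plastic tag, a plate 6 mm thick (its x), 56 mm wide (y) and 130 mm tall (z) with a white label on each face and a round eye of 26 mm diameter through it; origin at the middle of the lower edge. In another slot.
- tag_yellow: Yellow rigid plastic tag, a plate 6 mm thick (its x), 56 mm wide (y) and 130 mm tall (z) with a white label on each face and a round eye of 26 mm diameter through it; origin at the middle of the lower edge. In another slot.
- stand: Fixed dark steel stand: base 100 x 90 x 10 mm, a 12 x 14 mm post 150 mm tall at x = +30 mm, and a steel peg of 8 mm diameter that points from the top of the post along the stand's -x, rising slightly to an orange end ball of 12 mm diameter. Origin at the centre of the base's underside.
- peg_tip (a point): Centre of the orange ball at the free end of the peg, 155 mm above the table (stand frame x = -50 mm, y = 0).
- peg_root (a point): On the peg's axis where it meets the post, 144 mm above the table (stand frame x = +24 mm, y = 0).
- jar: Amber jar, 64 mm across, 100 mm tall, white cap; origin at the centre of its underside.
- can: Tin with a red label, 68 mm across, 100 mm tall; origin at the centre of its underside.
- egg_box: Closed six-egg box 150 x 100 x 63 mm with six domes; origin at the centre of its underside.
Things that resemble listed ones, but are neither listed nor needed, are in the scene too. What is shaped like the stand but purple or turquoise is not meant.

How it is judged:
By the outcome, as a careful person would: the job done as asked, in the order asked, and still so for the second after the job is handed in, with the robot touching nothing.
It also fails if it takes over 64 s, if anything falls off the work surface, if the arm or the gripper's body presses on something with over 40 N, if the wrist force passes 120 N, or if a joint passes its speed limit or range.

## Robot

A 7-joint arm with a two-finger parallel gripper is mounted at the origin on the work surface. World frame = base frame: x ahead of the robot, y to its left, z up, the work surface at z = 0. Lengths are in m, angles in rad, forces in N, time in s.
With the tool pointing down it reaches from about 0.4 to 0.9 m from the base axis. Payload 5.5 kg.
Tool frame: the origin (TCP) lies midway between the tips of the shut fingers; the grasp point (between the pads) lies 19 mm behind it; z points along the fingers, y is the line along which they close (so a half turn about z gives the same grasp; the last joint's range is limited). The gripper opens to 92 mm and grips with 3 to 60 N. Pads are 19 mm wide; open, the fingers measure 130 mm over their backs; the gripper's body (75 mm by 190 mm) begins 47 mm behind the grasp point.
Start: joints at [1.373, 0.501, -0.427, 1.55, 0.221, 1.138, -0.21], TCP at [0.289, -0.582, 0.194] pointing down, gripper open.
Joint ranges: [-2.88, 2.88], [-0.31, 2.03], [-1.54, 1.56], [0.2, 2.42], [-1.41, 4.55], [0.19, 2.02], [-2.57, 2.57]. Speed limits (rad/s): [2.57, 2.57, 3.14, 3.14, 3.14, 3.14, 3.14].

## Interface

Orientations are given as a rotation vector (axis times angle).
In Python, from workcell import env gives the robot as it stands.
- The arm moves only by the tool drive_tool, never from a script. Its argument "motion" is a list of rows, each an object with "xyz": the shift along the tool's x, y, z in mm, a list of three; "rotation": the turn, a rotation vector about the tool's x, y, z in rad, a list of three. In form: [{"xyz": [tx, ty, tz], "rotation": [ax, ay, az]}, ...]. A call has 1 to 5 rows; each row is the pose to reach, as a shift and turn from the pose commanded when the call began, along the tool's axes at that moment; what a row does not reach only later rows make up. A row lasts 1/8 s, in which the tool goes at most 62.5 mm and 10.7 degrees, less where a joint would pass 70% of its speed; a pose out of reach is approached as far as the arm can. A call with a gripper value outside its range is refused whole. "gripper" is the finger opening in mm, from 0 to 91.8, set as the call begins (left out, the last holds). The fingers move at their own pace and stop on an object; the grip force is fixed at half the most. Time passes only in rows, so rows that repeat a pose let the fingers close. It gives the time, the measured TCP pose, the force, the opening and the grip force at its end, in the units of the state.
- env.read_state(): the state, without advancing time (a new reading comes with each control period).
- env.grab_frame(name): name is "scene" or "top" or "wrist"; returns the picture (480x640x3 uint8, red, green, blue); there is no depth.
- env.calibration(name): a dict with "mtx" (3x3 intrinsics, pixels), "k1" (the pictures are not rectified: a ray, as slopes to the right and down, at radius r is drawn at 1 + k1 r^2 times it, then the intrinsics apply), "origin" and "rotation" of the camera in the world; the wrist camera has in their place "T_tool_cam" (4x4, takes a point from camera to tool coordinates, whose origin is the TCP and whose axes are the flange's). Camera axes: x right, y down, z forward; pixel columns grow to the right and rows downward; lengths in m; the calibration is good to about 2 mm. A picture is of the moment at which its call begins: read the wrist's pose just before it. calibration takes no time and is no camera call.
- env.sign_off(): hands the job in; it is judged then, once.
The state is a dict: "clock": time; "joint_positions": joint angles; "dq": joint speeds; "effort": joint torques, N m; "ee_pos": TCP position; "tcp_rot": TCP orientation; "force": force on the tool from outside, world axes, zero at the start; "ft_torque": the same for the moment, N m; "width": finger opening in m; "gripper_force": force on a finger pad.
Only numpy, scipy, OpenCV 4.12 (cv2) and the standard library are available. Lean on these libraries where they do the work, as an engineer would, in place of code of your own. Each camera call takes 0.05 s, during which the arm holds its last target. There are 200 camera calls.

## Working session

There is one attempt and no reset: what is moved stays moved. The work goes in short steps, Python scripts to look and compute and a tool call to move; the robot and the scene stay as the last step left them, time stands still between calls to the robot, and variables do not carry over. Pictures are saved under pics/ and viewed, at most 10 in all, crops included, and the job is handed in when it is done.

Besides the shell and the picture viewer there is one more tool, called after "Call:" by a JSON object that holds its "fn" and its "kwargs". drive_tool: Moves the arm, as the interface text tells. Its arguments: {"type":"object","properties":{"motion":{"type":"array"},"gripper":{"type":"number"}},"required":["motion"]}

```bash
mkdir -p pics; cat > h.py <<'E'
import numpy as np, cv2
from scipy.spatial.transform import Rotation as R
from workcell import env
def cam(n):
    c=env.calibration(n)
    if n=='wrist':
        s=env.read_state(); T=np.eye(4); T[:3,:3]=R.from_rotvec(s['tcp_rot']).as_matrix(); T[:3,3]=s['ee_pos']
        T=T@np.array(c['T_tool_cam']); return dict(K=np.array(c['mtx']),k=c['k1'],o=T[:3,3],R=T[:3,:3])
    Q=np.array(c['rotation']); Q=Q if Q.shape==(3,3) else R.from_rotvec(Q).as_matrix()
    return dict(K=np.array(c['mtx']),k=c['k1'],o=np.array(c['origin']),R=Q)
def ray(c,p):
    p=np.atleast_2d(np.array(p,float)); 
    d=cv2.undistortPoints(p[:,None],c['K'],np.array([c['k'],0,0,0.]))[:,0]
    return np.c_[d,np.ones(len(d))]@c['R'].T
def onz(c,p,z):
    d=ray(c,p); return c['o']+d*((z-c['o'][2])/d[:,2])[:,None]
def proj(c,P):
    q=(np.atleast_2d(P)-c['o'])@c['R']; return cv2.projectPoints(q[:,None].astype(float),np.zeros(3),np.zeros(3),c['K'],np.array([c['k'],0,0,0.]))[0][:,0]
def tri(c1,p1,c2,p2):
    a=ray(c1,p1)[0];b=ray(c2,p2)[0];s=np.linalg.lstsq(np.c_[a,-b],c2['o']-c1['o'],rcond=None)[0]
    A=c1['o']+a*s[0];B=c2['o']+b*s[1];return (A+B)/2,np.linalg.norm(A-B)
def load(f): return cv2.cvtColor(cv2.imread(f),cv2.COLOR_BGR2RGB)
def save(f,i): cv2.imwrite(f,cv2.cvtColor(i,cv2.COLOR_RGB2BGR))
E
python3 - <<'E'
from h import *
for n in('scene','top'):
    save(f'pics/{n}0.png',env.grab_frame(n)); c=cam(n); print(n,c)
print(env.read_state()); print(env.calibration('wrist'))
E
```

```text
scene {'K': array([[541.8142646 ,   0.        , 312.11222481],
       [  0.        , 541.8142646 , 241.7866145 ],
       [  0.        ,   0.        ,   1.        ]]), 'k': -0.11010654507941596, 'o': array([ 1.03560191, -0.81654813,  0.73552288]), 'R': array([[ 0.8967102 ,  0.23998725, -0.37190986],
       [ 0.44249993, -0.46664718,  0.76578993],
       [ 0.01022914, -0.85126173, -0.52464162]])}
top {'K': array([[596.30240113,   0.        , 320.81583984],
       [  0.        , 596.30240113, 244.92056693],
       [  0.        ,   0.        ,   1.        ]]), 'k': 0.061386491042108596, 'o': array([0.40282144, 0.10018197, 1.62040687]), 'R': array([[-0.02299876, -0.99206627,  0.12359435],
       [-0.99963621,  0.02107776, -0.01682806],
       [ 0.01408945, -0.12393641, -0.99219013]])}
{'clock': 0.1, 'joint_positions': array([ 1.37316779,  0.50173125, -0.42681767,  1.55135558,  0.22083902,
        1.13830056, -0.21027491]), 'dq': array([-0.00074257, -0.00229085, -0.00109477, -0.00295228, -0.0018207 ,
        0.00057758, -0.00031179]), 'effort': array([-1.10531555e-02, -5.67869711e+01, -5.8
[... 236 characters left out ...]
0.66479192, -0.2735753 ,  0.48147536]), 'ft_torque': array([-0.02672217, -0.01661944,  0.01711944]), 'gripper_force': 0.0, 'width': 0.09178210312841503}
{'mtx': array([[356.49650417,   0.        , 315.92223487],
       [  0.        , 356.49650417, 235.99633508],
       [  0.        ,   0.        ,   1.        ]]), 'k1': -0.050953201809768534, 'T_tool_cam': array([[-8.78191956e-04, -9.68486621e-01, -2.49064037e-01,
         6.67766167e-02],
       [ 9.99999597e-01, -8.97519334e-04, -3.59591647e-05,
         8.92864600e-05],
       [-1.88713819e-04, -2.49063968e-01,  9.68487018e-01,
        -1.90013766e-01],
       [ 0.00000000e+00,  0.00000000e+00,  0.00000000e+00,
         1.00000000e+00]])}
```

View pics/scene0.png

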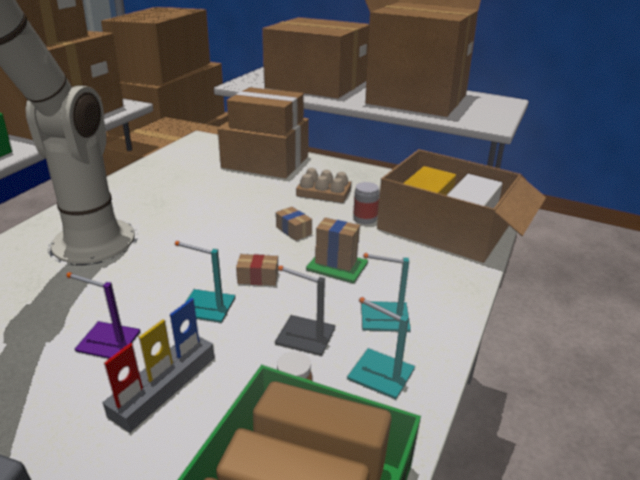

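View pics/top0.png

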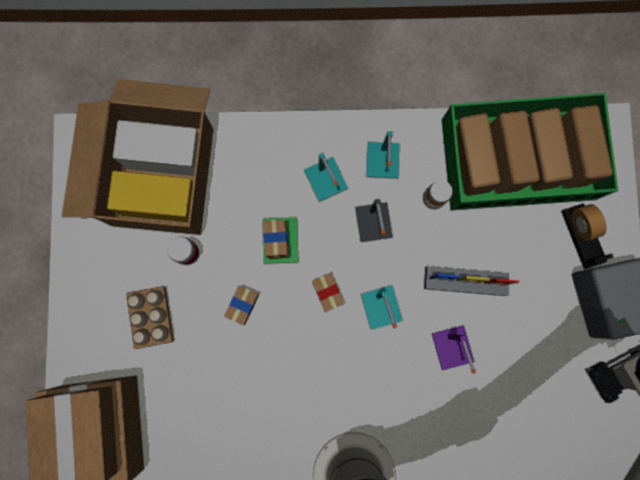

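The scene view shows:
- The loose blue-banded carton at (293,222), the blue stack on the green tray at (337,245), and the red-banded carton at (258,270).
- The dark stand at (308,320). The stands at (210,290), (385,310) and (385,365) are turquoise and the one at (110,330) is purple, so none of those is meant.
- The blue tag at (185,330), the rack's far slot.

In the top view these are the loose carton at (241,305), the stack at (278,240), the dark stand at (375,220) and the blue tag at (447,277). I'll measure them roughly and confirm with a crop.

```bash
python3 - <<'E'
from h import *
t=load('pics/top0.png');s=load('pics/scene0.png')
a=cv2.resize(t[195:335,215:525],None,fx=2.5,fy=2.5,interpolation=cv2.INTER_CUBIC)
save('pics/crop_top.png',a)
c=cam('top');h=cv2.cvtColor(t,cv2.COLOR_RGB2HSV)
m=cv2.inRange(h,(100,120,60),(130,255,255))
n,l,st,ce=cv2.connectedComponentsWithStats(m)
for i in range(1,n):
    if st[i,4]>15:
        r=cv2.minAreaRect(np.argwhere(l==i)[:,::-1].astype(np.float32)); print(st[i],ce[i],r)
for p,z in [((241,305),.048),((278,240),.108),((375,220),0),((467,281),.038),((328,292),.048)]: print(p,onz(c,p,z))
E
```

```text
[264 232  23  11 194] [274.78350515 237.02061856] ((274.8565673828125, 236.92214965820312), (8.510359764099121, 22.54340171813965), 84.80557250976562)
[437 273  24   6  96] [447.84375 275.71875] ((448.45172119140625, 276.079345703125), (23.16969108581543, 4.899683952331543), 4.763641834259033)
[230 297  23  17 188] [240.86702128 304.79787234] ((240.88502502441406, 304.7463684082031), (21.20468521118164, 8.941007614135742), 25.016895294189453)
(241, 305) [[0.44482079 0.2858723  0.048     ]]
(278, 240) [[0.6062109  0.18364076 0.108     ]]
(375, 220) [[ 0.67067268 -0.07815452  0.        ]]
(467, 281) [[ 0.49524319 -0.31228336  0.038     ]]
(328, 292) [[0.47348721 0.05748421 0.048     ]]
```

View pics/crop_top.png

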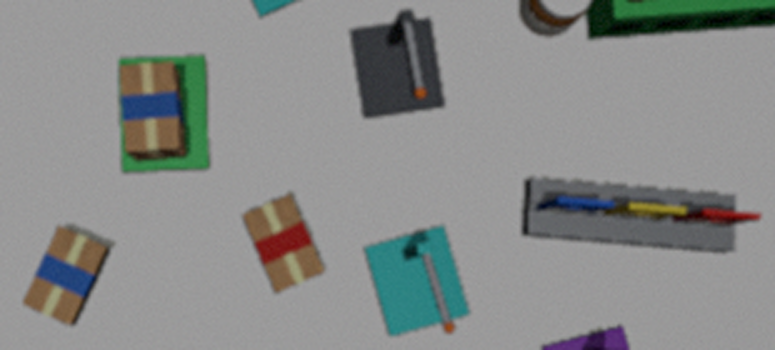

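The crop confirms them: loose blue carton at (66,273), stack on the green tray at (152,107), red-banded carton at (283,240), which is not wanted, dark stand with its ball at (420,93), and blue tag at (585,203). I'll go to a hover over the loose carton for an accurate wrist view.

```bash
cat >> h.py <<'E'
def go(xyz,yaw):
    s=env.read_state(); R0=R.from_rotvec(s['tcp_rot']); Rt=R.from_euler('z',yaw,degrees=True)*R.from_rotvec([np.pi,0,0])
    print('to',xyz,yaw,'shift mm',np.round(R0.inv().apply(np.array(xyz)-s['ee_pos'])*1000,1),'rot',np.round((R0.inv()*Rt).as_rotvec(),4))
E
python3 -c "
from h import *
go([.42,-.3,.38],-5);go([.44,.0,.38],-25);go([.45,.28,.30],-25)"
```

```text
to [0.42, -0.3, 0.38] -5 shift mm [ 242.8 -194.1 -186.2] rot [-1.700e-03  5.000e-04  5.482e-01]
to [0.44, 0.0, 0.38] -25 shift mm [ 394.2 -453.9 -185.7] rot [-1.600e-03  8.000e-04  8.973e-01]
to [0.45, 0.28, 0.3] -25 shift mm [ 527.7 -700.1 -105.3] rot [-1.600e-03  8.000e-04  8.973e-01]
```

Call:
{"fn": "drive_tool", "kwargs": {"motion": [{"xyz":[30,-25,-50],"rotation":[0,0,0.15]},{"xyz":[80,-60,-90],"rotation":[0,0,0.3]},{"xyz":[120,-95,-126],"rotation":[0,0,0.45]},{"xyz":[160,-135,-160],"rotation":[0,0,0.6]},{"xyz":[200,-180,-176],"rotation":[0,0,0.75]}]}}

```text
clock: 0.72
ee_pos: [0.3849, -0.345, 0.3669]
tcp_rot: [3.107, -0.461, 0.002]
force: [0.6, 0.8, 0.3]
width: 0.0914
gripper_force: 0.0
```

```bash
python3 -c "
from h import *
print(env.read_state()['clock'],env.read_state()['ee_pos'])
go([.44,.0,.36],-25);go([.45,.28,.30],-25)"
```

```text
0.725 [ 0.38488925 -0.34500945  0.36694168]
to [0.44, 0.0, 0.36] -25 shift mm [ -47.4 -346.2    6.6] rot [ 0.0006 -0.0017  0.1419]
to [0.45, 0.28, 0.3] -25 shift mm [-119.2 -617.1   66.3] rot [ 0.0006 -0.0017  0.1419]
```

Call:
{"fn": "drive_tool", "kwargs": {"motion": [{"xyz":[-5,-60,0],"rotation":[0,0,0.14]},{"xyz":[-14,-120,0],"rotation":[0,0,0.14]},{"xyz":[-24,-180,0],"rotation":[0,0,0.14]},{"xyz":[-34,-240,0],"rotation":[0,0,0.14]},{"xyz":[-46,-300,5],"rotation":[0,0,0.14]}]}}

```text
clock: 1.35
ee_pos: [0.4255, -0.0437, 0.3606]
tcp_rot: [3.069, -0.669, 0.001]
force: [1.3, -0.1, -0.6]
width: 0.0917
gripper_force: 0.0
```

Call:
{"fn": "drive_tool", "kwargs": {"motion": [{"xyz":[-12,-60,10],"rotation":[0,0,0]},{"xyz":[-26,-120,20],"rotation":[0,0,0]},{"xyz":[-38,-180,30],"rotation":[0,0,0]},{"xyz":[-50,-240,40],"rotation":[0,0,0]},{"xyz":[-62,-295,50],"rotation":[0,0,0]}]}}

```text
clock: 1.98
ee_pos: [0.4828, 0.2094, 0.3149]
tcp_rot: [-3.068, 0.664, 0.015]
force: [0.2, -0.1, 0.1]
width: 0.0919
gripper_force: 0.0
```

Call:
{"fn": "drive_tool", "kwargs": {"motion": [{"xyz":[-12,-16,10],"rotation":[0,0,0]},{"xyz":[-12,-16,10],"rotation":[0,0,0]},{"xyz":[-12,-16,10],"rotation":[0,0,0]}]}}

```text
clock: 2.35
ee_pos: [0.4793, 0.2254, 0.3067]
tcp_rot: [-3.068, 0.669, 0.01]
force: [-0.5, 0.5, -0.4]
width: 0.0917
gripper_force: 0.0
```

```bash
python3 - <<'E'
from h import *
import pickle
s=env.read_state();print(s['ee_pos'],s['clock'])
c=cam('wrist');pickle.dump(c,open('w1.pkl','wb'));save('pics/w1.png',env.grab_frame('wrist'))
E
```

```text
[0.4793449  0.22540467 0.30666295] 2.35
```

View pics/w1.png

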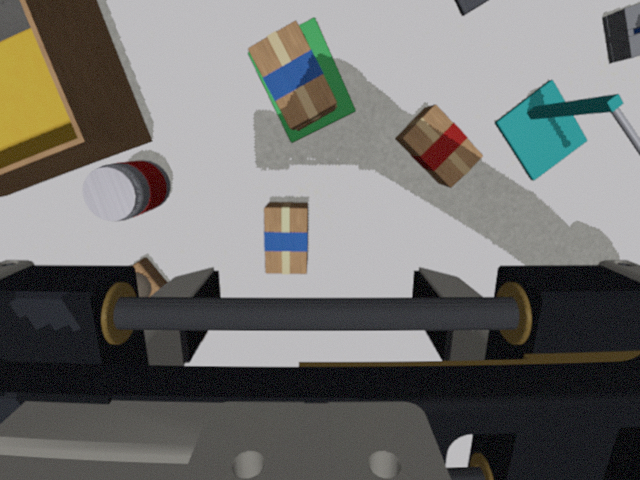

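The wrist view shows the loose carton's top at about (286,240) and the stack's top at about (288,65), with a darker end face near (310,112).

```bash
cat >> h.py <<'E'
def topface(im,c,box,z,vmin):
    x0,y0,x1,y1=box; h=cv2.cvtColor(im,cv2.COLOR_RGB2HSV)[y0:y1,x0:x1]
    ok=((h[...,1]>60)&((h[...,0]<32)&(h[...,2]>vmin)|((h[...,0]>95)&(h[...,0]<135)&(h[...,2]>vmin*.8)))).astype(np.uint8)
    ok=cv2.morphologyEx(cv2.morphologyEx(ok,cv2.MORPH_CLOSE,np.ones((7,7))),cv2.MORPH_OPEN,np.ones((5,5)))
    k=max(cv2.findContours(ok,0,cv2.CHAIN_APPROX_NONE)[0],key=cv2.contourArea)[:,0]+[x0,y0]
    w=onz(c,k,z)[:,:2]; r=cv2.minAreaRect((w*1000).astype(np.float32)); 
    a=r[2] if r[1][0]>r[1][1] else r[2]+90
    print('centre',np.round(r[0],1),'size',np.round(r[1],1),'yaw',round((a+90)%180-90,2)); return k,r
E
python3 - <<'E'
from h import *
import pickle
c=pickle.load(open('w1.pkl','rb'));im=load('pics/w1.png');h=cv2.cvtColor(im,cv2.COLOR_RGB2HSV)
for p in [(275,220),(286,215),(275,205),(286,241),(300,265),(275,60),(295,75),(310,110),(325,105),(270,45),(286,95),(255,75)]: print(p,h[p[1],p[0]])
o=im.copy()
for b,z in(((255,190,320,285),.048),((240,10,345,140),.108)):
    for v in(80,100,115):
        k,r=topface(im,c,b,z,v)
    q=proj(c,np.c_[cv2.boxPoints(r)/1000,[z]*4]); cv2.polylines(o,[q.astype(int)],1,(255,0,255)); cv2.drawContours(o,[k[:,None].astype(int)],-1,(0,255,255))
save('pics/w1o.png',cv2.resize(o[5:285,230:370],None,fx=2,fy=2))
E
```

```text
(275, 220) [ 16  97 155]
(286, 215) [ 30  40 189]
(275, 205) [ 18 118  65]
(286, 241) [108 168 158]
(300, 265) [ 16 105 156]
(275, 60) [ 15  94 163]
(295, 75) [108 166 158]
(310, 110) [ 19  84 134]
(325, 105) [ 16 114 107]
(270, 45) [ 15 102 152]
(286, 95) [ 11  69 147]
(255, 75) [135   5 192]
centre [447.3 284. ] size [56.4 93.4] yaw -25.02
centre [444.9 285.1] size [56.4 88.2] yaw -25.03
centre [444.4 285.3] size [56.5 87. ] yaw -25.02
centre [609.2 190.9] size [92.7 55.9] yaw 3.41
centre [611. 191.] size [89.  55.9] yaw 3.41
centre [611.2 191. ] size [88.6 55.9] yaw 3.41
```

View pics/w1o.png

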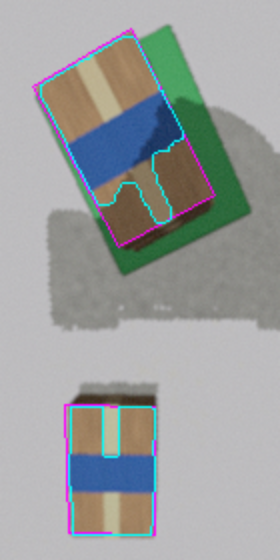

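```bash
python3 -c "
from h import *
go([.445,.2852,.12],-25);go([.445,.2852,.012],-25)"
```

```text
to [0.445, 0.2852, 0.12] -25 shift mm [-55.7 -40.3 187.2] rot [-0.0005  0.0063  0.0052]
to [0.445, 0.2852, 0.012] -25 shift mm [-55.  -40.2 295.2] rot [-0.0005  0.0063  0.0052]
```

Call:
{"fn": "drive_tool", "kwargs": {"motion": [{"xyz":[-20,-15,50],"rotation":[0,0.006,0.005]},{"xyz":[-40,-30,100],"rotation":[0,0.006,0.005]},{"xyz":[-55,-40,150],"rotation":[0,0.006,0.005]},{"xyz":[-55,-40,187],"rotation":[0,0.006,0.005]},{"xyz":[-55,-40,187],"rotation":[0,0.006,0.005]}]}}

```text
clock: 3.02
ee_pos: [0.4411, 0.2833, 0.1161]
tcp_rot: [3.061, -0.675, -0.012]
force: [-0.3, -0.8, 0.2]
width: 0.0917
gripper_force: 0.0
```

```bash
python3 -c "
from h import *
go([.445,.2852,.05],-25);go([.445,.2852,.012],-25)"
```

```text
to [0.445, 0.2852, 0.05] -25 shift mm [ 3.1 -3.9 66.1] rot [0.0082 0.0061 0.002 ]
to [0.445, 0.2852, 0.012] -25 shift mm [  3.4  -4.2 104.1] rot [0.0082 0.0061 0.002 ]
```

Call:
{"fn": "drive_tool", "kwargs": {"motion": [{"xyz":[3,-3,30],"rotation":[0.004,0.004,0]},{"xyz":[3,-3,60],"rotation":[0.004,0.004,0]},{"xyz":[3,-3,60],"rotation":[0.004,0.004,0]},{"xyz":[3,-3,60],"rotation":[0.004,0.004,0]}]}}

```text
clock: 3.52
ee_pos: [0.4513, 0.2873, 0.0624]
tcp_rot: [-3.06, 0.68, -0.009]
force: [-0.4, -0.6, 1.3]
width: 0.0913
gripper_force: 0.0
```

```bash
python3 -c "
from h import *
go([.445,.2852,.012],-25)"
```

```text
to [0.445, 0.2852, 0.012] -25 shift mm [-5.1  5.  50.4] rot [-0.008  -0.0043 -0.0013]
```

Call:
{"fn": "drive_tool", "kwargs": {"motion": [{"xyz":[0,0,0],"rotation":[0,0,0]},{"xyz":[0,0,0],"rotation":[0,0,0]}]}}

```text
clock: 3.78
ee_pos: [0.4496, 0.288, 0.0612]
tcp_rot: [-3.062, 0.676, -0.008]
force: [0.7, 0.7, -0.3]
width: 0.0918
gripper_force: 0.0
```

```bash
python3 -c "
from h import *
go([.445,.2852,.012],-25);go([.445,.2852,.012],-25);print(env.read_state()['dq'])"
```

```text
to [0.445, 0.2852, 0.012] -25 shift mm [-3.2  4.8 49.1] rot [-0.0066 -0.0038  0.0015]
to [0.445, 0.2852, 0.012] -25 shift mm [-3.2  4.8 49.1] rot [-0.0066 -0.0038  0.0015]
[-0.01056937  0.00785462  0.00013322  0.00801119 -0.00026777 -0.00254677
 -0.0008564 ]
```

Call:
{"fn": "drive_tool", "kwargs": {"motion": [{"xyz":[-2,4,20],"rotation":[-0.005,-0.003,0]},{"xyz":[-2,4,30],"rotation":[-0.005,-0.003,0]},{"xyz":[-2,4,30],"rotation":[-0.005,-0.003,0]},{"xyz":[-2,4,30],"rotation":[-0.005,-0.003,0]},{"xyz":[-2,4,30],"rotation":[-0.005,-0.003,0]}]}}

```text
clock: 4.4
ee_pos: [0.4459, 0.2852, 0.0304]
tcp_rot: [-3.067, 0.677, -0.001]
force: [0.7, -0.3, -1.2]
width: 0.0922
gripper_force: 0.0
```

```bash
python3 -c "
from h import *
go([.445,.2852,.012],-25);print(env.read_state()['dq'])"
```

```text
to [0.445, 0.2852, 0.012] -25 shift mm [-0.8  0.4 18.4] rot [-0.0006 -0.0005  0.0017]
[ 0.00268753 -0.0009993   0.00018512  0.00269994 -0.00140852 -0.00100424
  0.00172735]
```

Settled and well aligned; descend and grip.

Call:
{"fn": "drive_tool", "kwargs": {"motion": [{"xyz":[-1,0,18],"rotation":[0,0,0]},{"xyz":[-1,0,18],"rotation":[0,0,0]},{"xyz":[-1,0,18],"rotation":[0,0,0]}]}}

```text
clock: 4.78
ee_pos: [0.4441, 0.2849, 0.0114]
tcp_rot: [3.067, -0.677, -0.001]
force: [-0.1, -0.1, -0.3]
width: 0.0916
gripper_force: 0.0
```

Call:
{"fn": "drive_tool", "kwargs": {"motion": [{"xyz":[0,0,0],"rotation":[0,0,0]},{"xyz":[0,0,0],"rotation":[0,0,0]},{"xyz":[0,0,0],"rotation":[0,0,0]},{"xyz":[0,0,0],"rotation":[0,0,0]},{"xyz":[0,0,0],"rotation":[0,0,0]}], "gripper": 45}}

```text
clock: 5.4
ee_pos: [0.4446, 0.2854, 0.012]
tcp_rot: [3.068, -0.677, 0.0]
force: [-0.2, -0.3, 0.6]
width: 0.0552
gripper_force: 30.0
```

Call:
{"fn": "drive_tool", "kwargs": {"motion": [{"xyz":[0,0,-40],"rotation":[0,0,0]},{"xyz":[0,0,-80],"rotation":[0,0,0]},{"xyz":[0,0,-120],"rotation":[0,0,0]},{"xyz":[0,0,-150],"rotation":[0,0,0]},{"xyz":[0,0,-160],"rotation":[0,0,0]}]}}

```text
clock: 6.02
ee_pos: [0.4452, 0.2858, 0.1734]
tcp_rot: [-3.066, 0.677, -0.002]
force: [0.2, 1.0, -3.3]
width: 0.0555
gripper_force: 30.0
```

```bash
python3 -c "
from h import *
go([.611,.191,.18],3.4)"
```

```text
to [0.611, 0.191, 0.18] 3.4 shift mm [190.3  16.2  -6.4] rot [-0.0018 -0.0017 -0.4939]
```

Call:
{"fn": "drive_tool", "kwargs": {"motion": [{"xyz":[45,4,-6],"rotation":[0,0,-0.13]},{"xyz":[90,8,-6],"rotation":[0,0,-0.26]},{"xyz":[135,12,-6],"rotation":[0,0,-0.38]},{"xyz":[175,15,-6],"rotation":[0,0,-0.46]},{"xyz":[190,16,-6],"rotation":[0,0,-0.494]}]}}

```text
clock: 6.65
ee_pos: [0.6113, 0.1873, 0.1756]
tcp_rot: [3.138, 0.09, -0.003]
force: [-0.8, 0.8, -1.5]
width: 0.0549
gripper_force: 30.0
```

Call:
{"fn": "drive_tool", "kwargs": {"motion": [{"xyz":[0,0,0],"rotation":[0,0,0]},{"xyz":[0,0,0],"rotation":[0,0,0]},{"xyz":[0,0,0],"rotation":[0,0,0]},{"xyz":[0,0,0],"rotation":[0,0,0]},{"xyz":[0,0,0],"rotation":[0,0,0]}]}}

```text
clock: 7.28
ee_pos: [0.6099, 0.1912, 0.1781]
tcp_rot: [3.14, 0.094, 0.0]
force: [-0.8, 0.7, -2.5]
width: 0.0551
gripper_force: 30.0
```

```bash
python3 - <<'E'
from h import *
go([.611,.191,.13],3.4)
c=cam('wrist');im=env.grab_frame('wrist');s=env.grab_frame('scene');save('pics/s2.png',s)
save('pics/v2.png',np.hstack([im[0:400,140:500],cv2.resize(s[140:300,270:420],None,fx=2.5,fy=2.5)]))
E
```

```text
to [0.611, 0.191, 0.13] 3.4 shift mm [ 1.1  0.3 48.1] rot [ 0.0001 -0.0001  0.0006]
```

View pics/v2.png

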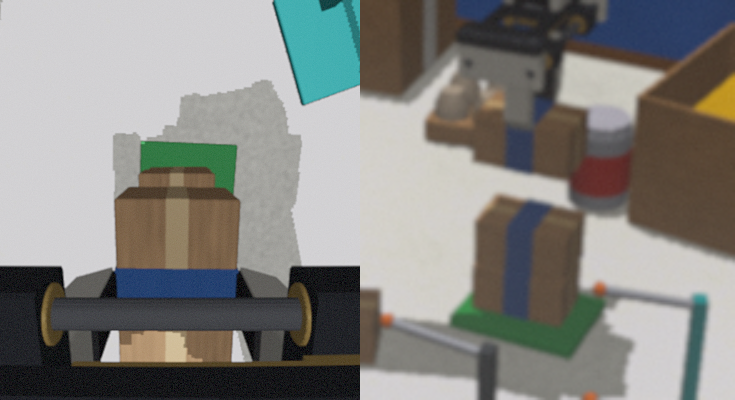

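The held carton (front edge 116–239 px, centre 177) sits over the stack (centre about 176 px), parallel to it. Next I lower it.

Call:
{"fn": "drive_tool", "kwargs": {"motion": [{"xyz":[1,0,20],"rotation":[0,0,0]},{"xyz":[1,0,36],"rotation":[0,0,0]},{"xyz":[1,0,48],"rotation":[0,0,0]},{"xyz":[1,0,52],"rotation":[0,0,0]},{"xyz":[1,0,52],"rotation":[0,0,0]}]}}

```text
clock: 8.0
ee_pos: [0.611, 0.1907, 0.1255]
tcp_rot: [3.14, 0.093, -0.001]
force: [-0.1, -0.6, -2.9]
width: 0.0551
gripper_force: 30.0
```

Call:
{"fn": "drive_tool", "kwargs": {"motion": [{"xyz":[0,0,0],"rotation":[0,0,0]},{"xyz":[0,0,0],"rotation":[0,0,0]},{"xyz":[0,0,0],"rotation":[0,0,0]}]}}

```text
clock: 8.38
ee_pos: [0.6114, 0.1909, 0.1264]
tcp_rot: [-3.14, -0.093, -0.001]
force: [-0.2, -0.5, -2.3]
width: 0.055
gripper_force: 30.0
```

```bash
python3 - <<'E'
from h import *
go([.611,.191,.120],3.4)
s=env.grab_frame('scene');save('pics/s3.png',s)
save('pics/v3.png',cv2.resize(s[180:290,290:390],None,fx=5,fy=5,interpolation=cv2.INTER_CUBIC))
E
```

```text
to [0.611, 0.191, 0.12] 3.4 shift mm [-0.4 -0.1  6.4] rot [-0.     -0.0006  0.0001]
```

View pics/v3.png

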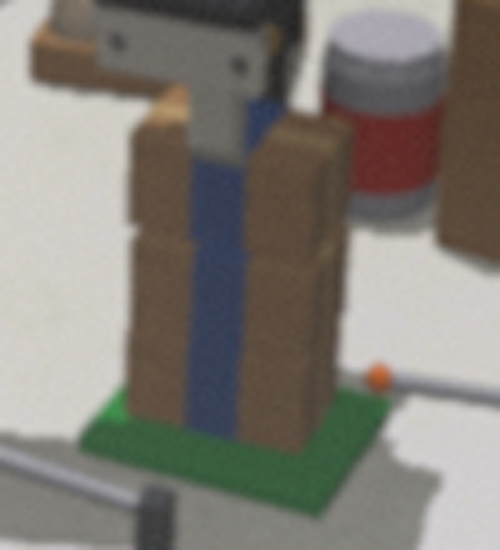

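The carton's edges and band (x 190–247) run on from the stack's. It hovers about 6 mm above, so I set it down.

Call:
{"fn": "drive_tool", "kwargs": {"motion": [{"xyz":[0,0,2],"rotation":[0,0,0]},{"xyz":[0,0,4],"rotation":[0,0,0]},{"xyz":[0,0,6],"rotation":[0,0,0]},{"xyz":[0,0,6],"rotation":[0,0,0]},{"xyz":[0,0,6],"rotation":[0,0,0]}]}}

```text
clock: 9.05
ee_pos: [0.6111, 0.1908, 0.1201]
tcp_rot: [3.14, 0.093, -0.0]
force: [-0.0, -0.4, 0.3]
width: 0.0554
gripper_force: 30.0
```

Call:
{"fn": "drive_tool", "kwargs": {"motion": [{"xyz":[0,0,0.5],"rotation":[0,0,0]},{"xyz":[0,0,0.5],"rotation":[0,0,0]},{"xyz":[0,0,0.5],"rotation":[0,0,0]}]}}

```text
clock: 9.43
ee_pos: [0.6112, 0.1908, 0.12]
tcp_rot: [3.14, 0.093, 0.0]
force: [-1.9, -1.3, 6.4]
width: 0.0553
gripper_force: 30.0
```

Contact (about 6 N upward). Release and rise.

Call:
{"fn": "drive_tool", "kwargs": {"motion": [{"xyz":[0,0,0],"rotation":[0,0,0]},{"xyz":[0,0,0],"rotation":[0,0,0]},{"xyz":[0,0,0],"rotation":[0,0,0]},{"xyz":[0,0,0],"rotation":[0,0,0]},{"xyz":[0,0,0],"rotation":[0,0,0]}], "gripper": 85}}

```text
clock: 10.05
ee_pos: [0.6111, 0.1907, 0.1193]
tcp_rot: [3.14, 0.093, -0.0]
force: [0.2, -0.3, 0.6]
width: 0.0851
gripper_force: 0.0
```

Call:
{"fn": "drive_tool", "kwargs": {"motion": [{"xyz":[0,0,-20],"rotation":[0,0,0]},{"xyz":[0,0,-60],"rotation":[0,0,0]},{"xyz":[0,0,-110],"rotation":[0,0,0]},{"xyz":[0,0,-160],"rotation":[0,0,0]},{"xyz":[0,0,-200],"rotation":[0,0,0]}]}}

```text
clock: 10.68
ee_pos: [0.6118, 0.1909, 0.3238]
tcp_rot: [-3.139, -0.093, -0.006]
force: [0.1, 1.2, 0.5]
width: 0.0853
gripper_force: 0.0
```

```bash
python3 - <<'E'
from h import *
c=cam('wrist');im=env.grab_frame('wrist');save('pics/w4.png',im)
s=env.grab_frame('scene');save('pics/s4.png',s);t=env.grab_frame('top');save('pics/t4.png',t)
# rough tag / peg positions: blue tag eye and orange ball in scene, ball in top
cs,ct=cam('scene'),cam('top')
for n,i in(('s',s),('t',t)):
    h=cv2.cvtColor(i,cv2.COLOR_RGB2HSV); m=cv2.inRange(h,(3,170,150),(14,255,255))
    k,l,st,ce=cv2.connectedComponentsWithStats(m); print(n,[(st[j,4],ce[j].round(1)) for j in range(1,k) if st[j,4]>6])
for v in (100,120): topface(im,c,(150,100,480,480),.156,v)
go([.49,-.25,.34],95);go([.49,-.25,.34],-85); print(env.read_state()['joint_positions'])
E
```

```text
s []
t []
centre [613.1 191. ] size [93.  55.6] yaw 3.35
centre [612.6 191. ] size [92.  55.6] yaw 3.35
to [0.49, -0.25, 0.34] 95 shift mm [-148.7  433.1  -17.7] rot [ 0.0041 -0.0072 -1.599 ]
to [0.49, -0.25, 0.34] -85 shift mm [-148.7  433.1  -17.7] rot [-0.0072 -0.0041  1.5426]
[-0.52760027  0.36544237  0.25254863  1.430024   -0.09204079  1.35018674
 -1.78332808]
```

Placement confirmed: top-face centre (612,191) mm, yaw 3.35°, against the stack's (611,191), 3.4°. Now on to the tag, and I'll triangulate the peg ball at the same time.

Call:
{"fn": "drive_tool", "kwargs": {"motion": [{"xyz":[-15,45,-4],"rotation":[0,0,-0.16]},{"xyz":[-30,90,-8],"rotation":[0,0,-0.32]},{"xyz":[-45,130,-12],"rotation":[0,0,-0.48]},{"xyz":[-60,175,-16],"rotation":[0,0,-0.64]},{"xyz":[-75,215,-17],"rotation":[0,0,-0.8]}], "gripper": 40}}

```text
clock: 11.45
ee_pos: [0.5479, -0.0301, 0.3363]
tcp_rot: [2.853, 1.315, -0.002]
force: [0.9, -0.7, 0.1]
width: 0.0414
gripper_force: 0.0
```

```bash
python3 - <<'E'
from h import *
s,t=load('pics/s4.png'),load('pics/t4.png');cs,ct=cam('scene'),cam('top');P={}
for n,i,(x,y) in(('s',s,(281,268)),('t',t,(382,232))):
    w=i[y-8:y+9,x-8:x+9].astype(int); m=(w[...,0]>w[...,2]*1.7)&(w[...,0]>120)&(w[...,0]>1.3*w[...,1])
    q=np.argwhere(m); print(n,len(q),q.mean(0)[::-1]+[x-8,y-8]); P[n]=q.mean(0)[::-1]+[x-8,y-8]
print('ball',tri(cs,P['s'],ct,P['t']), onz(ct,P['t'],.155), onz(cs,P['s'],.155))
# dark base of the stand
h=cv2.cvtColor(t,cv2.COLOR_RGB2HSV); m=((h[...,2]<95)).astype(np.uint8); m[:195]=0;m[245:]=0;m[:,:345]=0;m[:,400:]=0
m=cv2.morphologyEx(m,cv2.MORPH_CLOSE,np.ones((9,9)))
k=max(cv2.findContours(m,0,1)[0],key=cv2.contourArea)[:,0]; print(cv2.minAreaRect((onz(ct,k,.01)[:,:2]*1000).astype(np.float32)))
# blue tag in the scene view
h=cv2.cvtColor(s,cv2.COLOR_RGB2HSV); m=cv2.inRange(h,(100,120,60),(130,255,255)); m[:,:150]=0;m[:,230:]=0;m[:280]=0
kk,hi=cv2.findContours(m,cv2.RETR_CCOMP,1)
for q,hh in zip(kk,hi[0]):
    if cv2.contourArea(q)>15: print(cv2.contourArea(q),cv2.boundingRect(q),np.array(cv2.minEnclosingCircle(q)[0]),hh[3])
go([.49,-.25,.34],95)
E
```

```text
s 17 [279.88235294 267.41176471]
t 10 [382.8 231.5]
ball (array([ 0.61355023, -0.0805368 ,  0.15637901]), np.float64(0.004573329615729653)) [[ 0.61570065 -0.07950432  0.155     ]] [[ 0.6107059  -0.08017167  0.155     ]]
((670.0704345703125, -71.86392974853516), (110.44658660888672, 88.59194946289062), 7.258450984954834)
758.5 (171, 298, 26, 60) [185.  327.5] -1
133.0 (178, 317, 13, 18) [184.  325.5] 0
to [0.49, -0.25, 0.34] 95 shift mm [-204.8   98.8   -3.5] rot [-7.000e-04  7.000e-04 -7.943e-01]
```

Call:
{"fn": "drive_tool", "kwargs": {"motion": [{"xyz":[-42,20,-1],"rotation":[0,0,-0.16]},{"xyz":[-84,40,-2],"rotation":[0,0,-0.32]},{"xyz":[-126,60,-3],"rotation":[0,0,-0.48]},{"xyz":[-168,80,-3],"rotation":[0,0,-0.64]},{"xyz":[-200,96,-3],"rotation":[0,0,-0.78]}]}}

```text
clock: 12.08
ee_pos: [0.4895, -0.2443, 0.3391]
tcp_rot: [-2.14, -2.299, 0.002]
force: [-0.0, -0.4, -0.1]
width: 0.0402
gripper_force: 0.0
```

Call:
{"fn": "drive_tool", "kwargs": {"motion": [{"xyz":[0,0,0],"rotation":[0,0,0]},{"xyz":[0,0,0],"rotation":[0,0,0]},{"xyz":[0,0,0],"rotation":[0,0,0]},{"xyz":[0,0,0],"rotation":[0,0,0]}]}}

```text
clock: 12.58
ee_pos: [0.4916, -0.2412, 0.3394]
tcp_rot: [-2.142, -2.298, 0.0]
force: [-0.4, 0.0, 0.3]
width: 0.04
gripper_force: 0.0
```

```bash
python3 - <<'E'
from h import *
import pickle
go([.49,-.25,.34],95)
c=cam('wrist');pickle.dump(c,open('w5.pkl','wb'));save('pics/w5.png',env.grab_frame('wrist'));print(proj(c,[[.49,-.245,.138],[.49,-.245,.038]]))
E
```

```text
to [0.49, -0.25, 0.34] 95 shift mm [-8.7 -2.2 -0.6] rot [-0.0003 -0.0001 -0.0171]
[[314.27449293 209.56592771]
 [314.64221761 196.79269684]]
```

View pics/w5.png

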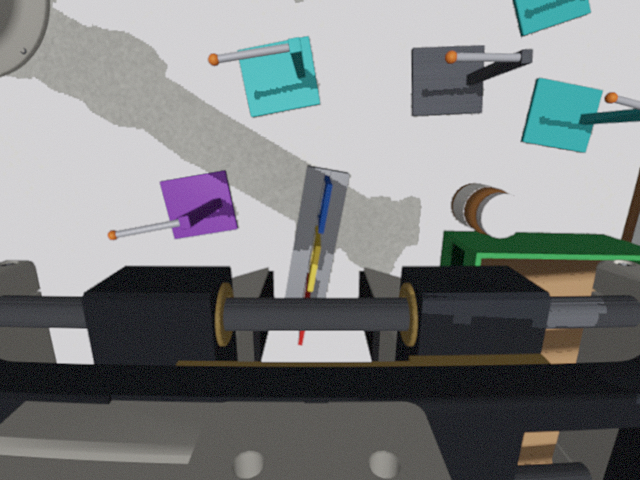

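The wrist view shows the blue tag's top edge from about (327,178) to (320,232), with yellow and red behind it. The dark stand's ball is at (451,57) and its peg runs to about (525,57).

```bash
python3 - <<'E'
from h import *
import pickle
c=pickle.load(open('w5.pkl','rb'));im=load('pics/w5.png');h=cv2.cvtColor(im,cv2.COLOR_RGB2HSV)
m=cv2.inRange(h,(100,110,40),(130,255,255)); m[:165]=0;m[245:]=0;m[:,:300]=0;m[:,345:]=0
for y in range(172,240,4):
    x=np.flatnonzero(m[y]); print(y,x, h[y,x,2])
w=im[40:75,435:470].astype(int);q=np.argwhere((w[...,0]>w[...,2]*1.7)&(w[...,0]>100)&(w[...,0]>1.3*w[...,1]));p=q.mean(0)[::-1]+[435,40]
print('ball px',p,len(q),onz(c,p,.155)); cs,ct=cam('scene'),cam('top')
print(tri(c,p,cs,(279.88,267.41)),tri(c,p,ct,(382.8,231.5)))
pr=[(515,55)];print('peg root side',onz(c,pr,.145))
for px in range(455,535,8): print(px,h[50:66,px,2])
E
```

```text
172 [] []
176 [325 326 327] [73 74 83]
180 [325 326 327 328 329] [73 72 79 77 76]
184 [326 327 328 329 330 331] [ 82 101 118 114 107 104]
188 [325 326 327 328 329 330 331] [ 79 110 132 134 137 133 130]
192 [324 325 326 327 328 329 330] [ 82  99 124 140 139 135 131]
196 [323 324 325 326 327 328 329 330] [ 91  92 118 132 137 141 132 123]
200 [322 323 324 325 326 327 328 329] [102  96 120 132 135 135 133 128]
204 [322 323 324 325 326 327 328] [102 103 127 137 136 137 132]
208 [321 322 323 324 325 326 327] [ 91  98 118 136 134 137 132]
212 [320 321 322 323 324 325 326 327] [ 72  88 116 133 136 132 134 120]
216 [318 319 320 321 322 323 324 325 326] [ 71  65  74 109 132 135 135 134 128]
220 [319 320 321 322 323 324 325] [ 79 104 128 130 135 132 127]
224 [319 320 321 322 323 324] [ 91 118 133 135 135 125]
228 [319 320 321 322 323 324] [121 133 134 133 131 121]
232 [319 320 321 322 323] [119 131 136 133 123]
236 [] []
ball px [450.71666667  56.55      ] 120 [[ 0.61264497 -0.08082888  0.155     ]]
(array([ 0.61186897, -0.08148661,  0.15640251]), np.float64(0.0007996424778654375)) (array([ 0.61562446, -0.07974795,  0.14902991]), np.float64(0.00208925959440434))
peg root side [[ 0.68175681 -0.07066119  0.145     ]]
455 [ 98 129 170 193 204 202 199 198 187 174 150 121  97  99 101 101]
463 [ 90 101 120 156 172 180 181 178 168 156 129 100  93 100 102  99]
471 [ 94  92 111 153 176 180 183 178 167 151 128 100  90 100 100  96]
479 [100  96 112 151 169 180 180 177 170 154 126  99  98 101  98 101]
487 [212 212 196 173 173 178 180 178 167 148 126 149 210 217 203 150]
495 [212 214 202 172 167 177 178 176 170 152 128  92  47  38  39  43]
503 [212 215 208 176 165 177 179 177 166 153 130  92  48  31  26  21]
511 [212 215 208 180 169 178 182 178 168 156 134  88  48  36  39  38]
519 [182  96  49 113 161 179 179 177 164 147 106  55  36  29  31  24]
527 [ 93  94  94 100  94 100  95  97  95 100  97  97  85  64 141 205]
```

```bash
python3 - <<'E'
from h import *
import pickle
c=pickle.load(open('w5.pkl','rb'));im=load('pics/w5.png');h=cv2.cvtColor(im,cv2.COLOR_RGB2HSV)
m=cv2.inRange(h,(100,110,113),(130,255,255)); m[:165]=0;m[245:]=0;m[:,:300]=0;m[:,345:]=0
k,l,st,_=cv2.connectedComponentsWithStats(m);j=1+st[1:,4].argmax()
q=np.argwhere(l==j)[:,::-1].astype(float);w=onz(c,q,.138)[:,:2]*1000
r=cv2.minAreaRect(w.astype(np.float32));print(r)
d=np.linalg.svd(w-w.mean(0))[2][0];print('mean',w.mean(0),'dir yaw',np.degrees(np.arctan2(d[1],d[0])))
b=onz(c,(450.7,56.5),.155)[0]
for p,z in(((503,56.3),.148),((503,56.3),.147)):
    a=onz(c,p,z)[0];e=a-b;print(a,np.degrees(np.arctan2(e[1],e[0])),np.linalg.norm(e[:2]))
E
```

```text
((501.7298889160156, -243.3275604248047), (55.681175231933594, 5.916106224060059), 83.926025390625)
mean [ 501.84606618 -242.78445585] dir yaw -95.84882468090541
[ 0.6680929  -0.07390051  0.148     ] 7.074582234147265 0.055896484913769466
[ 0.66856711 -0.07363598  0.147     ] 7.281938123792638 0.05640003081924361
```

```bash
python3 -c "
from h import *
go([.5018,-.243,.175],84);go([.5018,-.243,.112],84)"
```

```text
to [0.5018, -0.243, 0.175] 84 shift mm [ -2.3  10.2 164.5] rot [-0.0002  0.      0.1747]
to [0.5018, -0.243, 0.112] 84 shift mm [ -2.3  10.2 227.5] rot [-0.0002  0.      0.1747]
```

Call:
{"fn": "drive_tool", "kwargs": {"motion": [{"xyz":[-1,4,40],"rotation":[0,0,0.09]},{"xyz":[-2,10,90],"rotation":[0,0,0.175]},{"xyz":[-2,10,130],"rotation":[0,0,0.175]},{"xyz":[-2,10,160],"rotation":[0,0,0.175]},{"xyz":[-2,10,164],"rotation":[0,0,0.175]}]}}

```text
clock: 13.25
ee_pos: [0.4998, -0.2425, 0.1734]
tcp_rot: [-2.333, -2.098, 0.004]
force: [-0.1, 0.2, 0.1]
width: 0.04
gripper_force: 0.0
```

Call:
{"fn": "drive_tool", "kwargs": {"motion": [{"xyz":[0,0,0],"rotation":[0,0,0]},{"xyz":[0,0,0],"rotation":[0,0,0]},{"xyz":[0,0,0],"rotation":[0,0,0]},{"xyz":[0,0,0],"rotation":[0,0,0]}]}}

```text
clock: 13.75
ee_pos: [0.5016, -0.2439, 0.1762]
tcp_rot: [2.336, 2.099, 0.001]
force: [0.6, -0.1, 0.3]
width: 0.0398
gripper_force: 0.0
```

```bash
python3 -c "
from h import *
go([.5018,-.243,.112],84)"
```

```text
to [0.5018, -0.243, 0.112] 84 shift mm [ 0.9  0.  64.2] rot [ 0.0011  0.0004 -0.0018]
```

Call:
{"fn": "drive_tool", "kwargs": {"motion": [{"xyz":[1,0,25],"rotation":[0,0,0]},{"xyz":[1,0,50],"rotation":[0,0,0]},{"xyz":[1,0,64],"rotation":[0,0,0]},{"xyz":[1,0,64],"rotation":[0,0,0]},{"xyz":[1,0,64],"rotation":[0,0,0]}]}}

```text
clock: 14.38
ee_pos: [0.502, -0.2431, 0.1124]
tcp_rot: [2.336, 2.099, 0.0]
force: [0.5, -0.1, 0.1]
width: 0.0398
gripper_force: 0.0
```

Call:
{"fn": "drive_tool", "kwargs": {"motion": [{"xyz":[0,0,0],"rotation":[0,0,0]},{"xyz":[0,0,0],"rotation":[0,0,0]},{"xyz":[0,0,0],"rotation":[0,0,0]}]}}

```text
clock: 14.75
ee_pos: [0.5015, -0.2428, 0.1119]
tcp_rot: [2.336, 2.1, 0.0]
force: [0.8, -0.6, 0.2]
width: 0.04
gripper_force: 0.0
```

Call:
{"fn": "drive_tool", "kwargs": {"motion": [{"xyz":[0,0,0],"rotation":[0,0,0]},{"xyz":[0,0,0],"rotation":[0,0,0]},{"xyz":[0,0,0],"rotation":[0,0,0]},{"xyz":[0,0,0],"rotation":[0,0,0]},{"xyz":[0,0,0],"rotation":[0,0,0]}], "gripper": 2}}

```text
clock: 15.38
ee_pos: [0.5013, -0.2428, 0.1115]
tcp_rot: [2.337, 2.1, -0.0]
force: [0.2, -0.1, -0.4]
width: 0.0022
gripper_force: 0.0
```

Call:
{"fn": "drive_tool", "kwargs": {"motion": [{"xyz":[0,0,-30],"rotation":[0,0,0]},{"xyz":[0,0,-65],"rotation":[0,0,0]},{"xyz":[0,0,-100],"rotation":[0,0,0]},{"xyz":[0,0,-135],"rotation":[0,0,0]},{"xyz":[0,0,-155],"rotation":[0,0,0]}]}}

```text
clock: 16.0
ee_pos: [0.5021, -0.2431, 0.2687]
tcp_rot: [2.335, 2.098, 0.002]
force: [0.5, 0.9, -0.6]
width: 0.0017
gripper_force: 0.0
```

```bash
python3 -c "
from h import *
u=np.array([np.cos(np.radians(7.2)),np.sin(np.radians(7.2)),0]);b=np.array([.6125,-.081,.156])
go(b-u*.07+[0,0,.02],97.2);go(b-u*.045+[0,0,.02],97.2)"
```

```text
to [ 0.54305197 -0.08977333  0.176     ] 97.2 shift mm [156.9  24.2  92.6] rot [ 0.0025  0.0011 -0.2322]
to [ 0.56785484 -0.08664     0.176     ] 97.2 shift mm [162.6  48.5  92.7] rot [ 0.0025  0.0011 -0.2322]
```

The fingers closed on nothing (width 2 mm, no grip force), so I look before doing anything else.

```bash
python3 - <<'E'
from h import *
import pickle
c=cam('wrist');pickle.dump(c,open('w6.pkl','wb'));im=env.grab_frame('wrist');s=env.grab_frame('scene');save('pics/w6.png',im);save('pics/s6.png',s);save('pics/t6.png',env.grab_frame('top'))
save('pics/v6.png',np.hstack([im[60:460,160:480],cv2.resize(s[270:430,90:250],None,fx=2.5,fy=2.5)]))
E
```

```text
(no output)
```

View pics/v6.png

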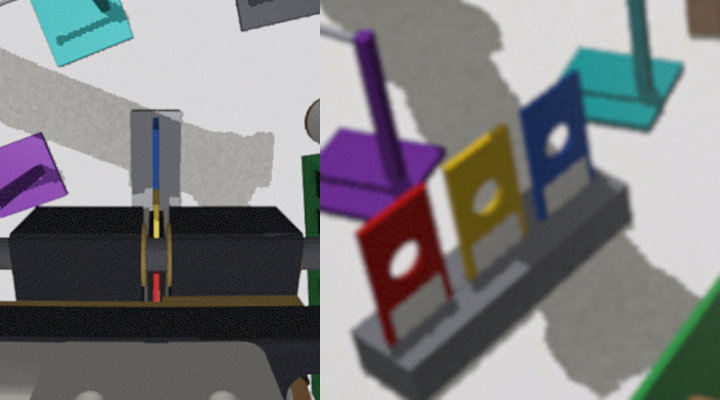

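The tag stands undisturbed in its slot: wrist crop (156,118)–(156,188), scene crop eye at (557,140). The position estimate needs checking across views.

```bash
python3 - <<'E'
from h import *
import pickle
c=pickle.load(open('w6.pkl','rb'));im=load('pics/w6.png');h=cv2.cvtColor(im,cv2.COLOR_RGB2HSV);cs=cam('scene');s=load('pics/s6.png')
print(env.read_state()['ee_pos'])
m=cv2.inRange(h,(100,110,40),(130,255,255)); m[:165]=0;m[260:]=0;m[:,:300]=0;m[:,345:]=0
for y in range(174,256,4):
    x=np.flatnonzero(m[y]); print(y,x, h[y,x,2])
T=np.array([.5018,-.243,0]);d=np.array([np.cos(np.radians(84)),np.sin(np.radians(84)),0])*.028
P=[T+d+[0,0,.138],T-d+[0,0,.138],T+[0,0,.092],T+d+[0,0,.04]]
print('wrist',proj(c,P),'scene',proj(cs,P))
h=cv2.cvtColor(s,cv2.COLOR_RGB2HSV); m=cv2.inRange(h,(100,120,60),(130,255,255)); m[:,:150]=0;m[:,230:]=0;m[:280]=0
k,hi=cv2.findContours(m,cv2.RETR_CCOMP,1)
for q in k:
    if cv2.contourArea(q)>15: print(cv2.contourArea(q),cv2.approxPolyDP(q,2,True)[:,0].tolist())
E
```

```text
[ 0.50194581 -0.24297473  0.26734636]
174 [] []
178 [314 315 316 317] [88 80 80 81]
182 [313 314 315 316 317] [89 82 85 80 78]
186 [313 314 315 316 317 318] [89 80 83 82 81 75]
190 [313 314 315 316 317 318] [134 141 138 137 137 126]
194 [313 314 315 316 317 318] [138 140 140 139 136 126]
198 [312 313 314 315 316 317 318] [123 139 139 141 139 137 126]
202 [313 314 315 316 317 318] [136 140 139 141 136 125]
206 [313 314 315 316 317 318] [137 142 137 141 138 128]
210 [313 314 315 316 317 318] [140 140 136 137 137 124]
214 [313 314 315 316 317 318] [135 138 140 137 137 123]
218 [313 314 315 316 317 318] [140 135 138 139 139 126]
222 [313 314 315 316 317 318] [138 139 138 135 138 124]
226 [313 314 315 316 317 318] [131 138 134 139 138 131]
230 [313 314 315 316 317 318] [134 133 141 141 138 127]
234 [313 314 315 316 317 318] [132 138 139 136 136 127]
238 [313 314 315 316 317 318] [130 136 137 142 136 121]
242 [313 314 315 316 317 318] [126 138 140 140 133 120]
246 [313 314 315 316 317 318] [131 138 137 141 133 123]
250 [] []
254 [] []
wrist [[315.05026309 188.54861216]
 [315.24796409 248.34527143]
 [315.1422028  210.08096459]
 [315.05695861 178.41471568]] scene [[192.42097547 297.52567526]
 [170.37216288 313.93933684]
 [184.68106378 325.50411007]
 [198.12763478 338.43549956]]
769.5 [[191, 298], [170, 315], [178, 357], [179, 343], [196, 331]]
128.0 [[187, 317], [190, 325], [185, 332], [180, 333], [179, 324]]
```

Position agrees in both views (predicted corners (192,298) and (170,314), seen (191,298) and (170,315)), so the tag should have been between the pads. I'll retry, check at the grasp pose and close in stages.

Call:
{"fn": "drive_tool", "kwargs": {"motion": [{"xyz":[0,0,0],"rotation":[0,0,0]},{"xyz":[0,0,0],"rotation":[0,0,0]},{"xyz":[0,0,50],"rotation":[0,0,0]},{"xyz":[0,0,90],"rotation":[0,0,0]},{"xyz":[0,0,90],"rotation":[0,0,0]}], "gripper": 30}}

```text
clock: 16.77
ee_pos: [0.4982, -0.2413, 0.1729]
tcp_rot: [-2.331, -2.095, 0.007]
force: [0.2, -0.0, -0.1]
width: 0.0303
gripper_force: 0.0
```

Call:
{"fn": "drive_tool", "kwargs": {"motion": [{"xyz":[0,0,25],"rotation":[0,0,0]},{"xyz":[0,0,50],"rotation":[0,0,0]},{"xyz":[0,0,67],"rotation":[0,0,0]},{"xyz":[0,0,67],"rotation":[0,0,0]},{"xyz":[0,0,67],"rotation":[0,0,0]}]}}

```text
clock: 17.4
ee_pos: [0.5022, -0.2432, 0.1107]
tcp_rot: [2.335, 2.099, 0.001]
force: [-0.3, 0.1, 0.3]
width: 0.03
gripper_force: 0.0
```

Call:
{"fn": "drive_tool", "kwargs": {"motion": [{"xyz":[0,0,0],"rotation":[0,0,0]},{"xyz":[0,0,0],"rotation":[0,0,0]},{"xyz":[0,0,0],"rotation":[0,0,0]}], "gripper": 14}}

```text
clock: 17.77
ee_pos: [0.5015, -0.2428, 0.1099]
tcp_rot: [2.336, 2.1, 0.0]
force: [-0.5, -0.2, 0.4]
width: 0.0144
gripper_force: 0.0
```

```bash
python3 - <<'E'
from h import *
go([.5018,-.243,.110],84);print(env.read_state()['width'])
im=env.grab_frame('wrist');s=env.grab_frame('scene')
save('pics/v7.png',np.hstack([im[100:400,240:400].repeat(2,0).repeat(2,1)[:560],cv2.resize(s[270:410,125:240],None,fx=4,fy=4,interpolation=cv2.INTER_CUBIC)]))
E
```

```text
to [0.5018, -0.243, 0.11] 84 shift mm [-0.2  0.3 -0.1] rot [ 0.0004  0.0003 -0.0017]
0.014432776716461732
```

View pics/v7.png

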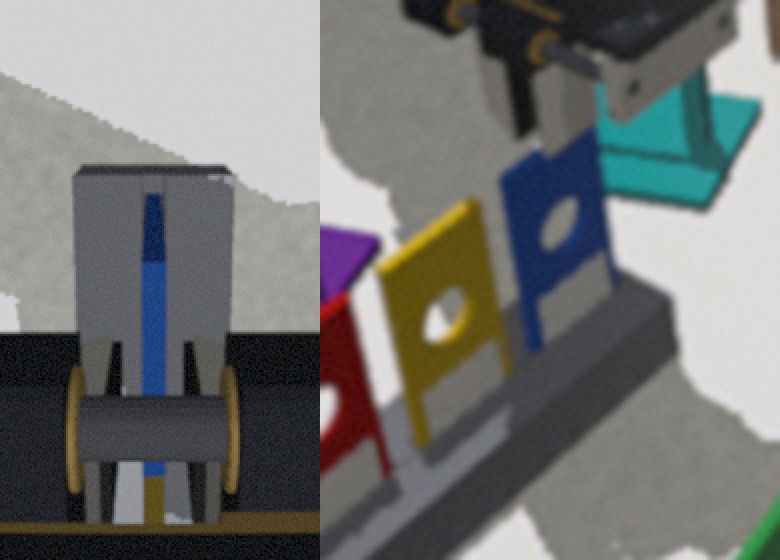

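The tag (white label, eye at (561,222)) is centred between the fingers. But the near fingertip ends at about (568,148), barely below the tag's top edge, so the tips reach less far than the TCP. I'll estimate by how much.

```bash
python3 - <<'E'
from h import *
cs=cam('scene');cw=cam('wrist')
for off in(.007,.012,.02,-.007,-.015):
    for z in(.11,.12,.13,.14): 
        P=[[.5018+off,-.243+dy,z] for dy in(-.0095,.0095)]
        print(off,z,proj(cs,P).round(1).tolist(),proj(cw,P).round(1).tolist())
E
```

```text
0.007 0.11 [[183.4, 322.0], [189.8, 316.0]] [[330.4, 281.5], [327.1, 249.7]]
0.007 0.12 [[182.7, 317.7], [189.2, 311.7]] [[331.2, 288.4], [327.7, 255.1]]
0.007 0.13 [[182.0, 313.3], [188.6, 307.3]] [[332.0, 296.0], [328.3, 261.1]]
0.007 0.14 [[181.3, 308.8], [187.9, 302.9]] [[332.8, 304.4], [329.0, 267.8]]
0.012 0.11 [[185.6, 322.9], [192.1, 316.8]] [[339.2, 280.6], [336.1, 248.8]]
0.012 0.12 [[184.9, 318.5], [191.4, 312.5]] [[340.4, 287.5], [337.1, 254.1]]
0.012 0.13 [[184.3, 314.1], [190.8, 308.1]] [[341.6, 295.0], [338.3, 260.1]]
0.012 0.14 [[183.6, 309.7], [190.2, 303.7]] [[343.1, 303.4], [339.6, 266.8]]
0.02 0.11 [[189.2, 324.2], [195.7, 318.1]] [[353.2, 279.2], [350.5, 247.3]]
0.02 0.12 [[188.6, 319.9], [195.0, 313.8]] [[355.1, 286.0], [352.2, 252.6]]
0.02 0.13 [[187.9, 315.5], [194.4, 309.4]] [[357.1, 293.5], [354.2, 258.5]]
0.02 0.14 [[187.3, 311.0], [193.8, 305.0]] [[359.4, 301.8], [356.4, 265.0]]
-0.007 0.11 [[177.1, 319.7], [183.6, 313.7]] [[306.0, 284.0], [302.1, 252.3]]
-0.007 0.12 [[176.4, 315.3], [183.0, 309.4]] [[305.5, 291.0], [301.4, 257.8]]
-0.007 0.13 [[175.7, 311.0], [182.3, 305.0]] [[304.9, 298.7], [300.6, 264.0]]
-0.007 0.14 [[175.0, 306.5], [181.6, 300.6]] [[304.3, 307.3], [299.7, 270.8]]
-0.015 0.11 [[173.6, 318.3], [180.1, 312.4]] [[292.0, 285.4], [287.8, 253.7]]
-0.015 0.12 [[172.9, 314.0], [179.4, 308.1]] [[290.9, 292.4], [286.4, 259.3]]
-0.015 0.13 [[172.1, 309.6], [178.8, 303.8]] [[289.5, 300.2], [284.8, 265.6]]
-0.015 0.14 [[171.4, 305.2], [178.1, 299.4]] [[288.1, 308.8], [283.0, 272.5]]
```

At TCP z = 0.110 the tips sit at z ≈ 0.139, about 29 mm short of the TCP and just above the tag's top, which explains the miss. Lowering 22 mm puts the tips 20 mm below the tag's top and 13 mm above the eye.

Call:
{"fn": "drive_tool", "kwargs": {"motion": [{"xyz":[0,0,0],"rotation":[0,0,0]},{"xyz":[0,0,0],"rotation":[0,0,0]},{"xyz":[0,0,8],"rotation":[0,0,0]},{"xyz":[0,0,16],"rotation":[0,0,0]},{"xyz":[0,0,22],"rotation":[0,0,0]}], "gripper": 24}}

```text
clock: 18.5
ee_pos: [0.5009, -0.2425, 0.0866]
tcp_rot: [-2.336, -2.1, 0.001]
force: [0.8, -1.2, -0.2]
width: 0.024
gripper_force: 0.0
```

Call:
{"fn": "drive_tool", "kwargs": {"motion": [{"xyz":[0,0,0],"rotation":[0,0,0]},{"xyz":[0,0,0],"rotation":[0,0,0]},{"xyz":[0,0,0],"rotation":[0,0,0]}]}}

```text
clock: 18.88
ee_pos: [0.5016, -0.2428, 0.0878]
tcp_rot: [2.336, 2.1, 0.0]
force: [-0.9, 0.2, 1.1]
width: 0.0241
gripper_force: 0.0
```

Call:
{"fn": "drive_tool", "kwargs": {"motion": [{"xyz":[0,0,0],"rotation":[0,0,0]},{"xyz":[0,0,0],"rotation":[0,0,0]},{"xyz":[0,0,0],"rotation":[0,0,0]},{"xyz":[0,0,0],"rotation":[0,0,0]}], "gripper": 2}}

```text
clock: 19.38
ee_pos: [0.5014, -0.2428, 0.0877]
tcp_rot: [2.336, 2.1, -0.0]
force: [0.1, -0.1, 0.1]
width: 0.0055
gripper_force: 30.0
```

Gripped (5.5 mm, 30 N). Lift and move in front of the peg. Eye centre is at TCP + 4.3 mm.

Call:
{"fn": "drive_tool", "kwargs": {"motion": [{"xyz":[0,0,-20],"rotation":[0,0,0]},{"xyz":[0,0,-45],"rotation":[0,0,0]},{"xyz":[0,0,-75],"rotation":[0,0,0]},{"xyz":[0,0,-105],"rotation":[0,0,0]},{"xyz":[0,0,-115],"rotation":[0,0,0]}]}}

```text
clock: 20.0
ee_pos: [0.5023, -0.2432, 0.2042]
tcp_rot: [2.334, 2.098, 0.002]
force: [0.7, 0.3, -1.2]
width: 0.0059
gripper_force: 30.0
```

```bash
python3 -c "
from h import *
print(env.read_state()['width'])
u=np.array([np.cos(np.radians(7.2)),np.sin(np.radians(7.2)),0]);b=np.array([.6125,-.081,.156])
go(b-u*.05+[0,0,.03],97.2)"
```

```text
0.0059008160146852475
to [ 0.56289426 -0.08726666  0.186     ] 97.2 shift mm [161.5  43.6  18.2] rot [ 0.0027  0.0012 -0.2321]
```

Call:
{"fn": "drive_tool", "kwargs": {"motion": [{"xyz":[40,8,0],"rotation":[0,0,-0.06]},{"xyz":[80,18,4],"rotation":[0,0,-0.12]},{"xyz":[120,30,10],"rotation":[0,0,-0.18]},{"xyz":[150,40,16],"rotation":[0,0,-0.23]},{"xyz":[161,43,18],"rotation":[0,0,-0.23]}]}}

```text
clock: 20.62
ee_pos: [0.5613, -0.0849, 0.1832]
tcp_rot: [-2.075, -2.356, 0.002]
force: [-0.1, -1.0, 0.3]
width: 0.0059
gripper_force: 30.0
```

Call:
{"fn": "drive_tool", "kwargs": {"motion": [{"xyz":[0,0,0],"rotation":[0,0,0]},{"xyz":[0,0,0],"rotation":[0,0,0]},{"xyz":[0,0,0],"rotation":[0,0,0]},{"xyz":[0,0,0],"rotation":[0,0,0]}]}}

```text
clock: 21.12
ee_pos: [0.5611, -0.0882, 0.1847]
tcp_rot: [2.082, 2.352, -0.0]
force: [-0.1, 0.2, -0.7]
width: 0.0058
gripper_force: 30.0
```

```bash
python3 - <<'E'
from h import *
s=env.grab_frame('scene');save('pics/s8.png',s);cs=cam('scene')
u=np.array([np.cos(np.radians(7.2)),np.sin(np.radians(7.2)),0]);b=np.array([.6125,-.081,.156])
e=env.read_state()['ee_pos']; print('eye pred px',proj(cs,e+[0,0,.0043]),'ball px',proj(cs,b))
h=cv2.cvtColor(s,cv2.COLOR_RGB2HSV); m=cv2.inRange(h,(100,120,50),(130,255,255)); m[:200]=0;m[:,:200]=0;m[:,300:]=0
k,hi=cv2.findContours(m,cv2.RETR_CCOMP,cv2.CHAIN_APPROX_NONE)
for q,hh in zip(k,hi[0]):
    if cv2.contourArea(q)>15: print(hh[3],cv2.contourArea(q),cv2.boundingRect(q),cv2.fitEllipse(q)[0],cv2.approxPolyDP(q,2,True)[:,0].tolist() if hh[3]<0 else '')
go(b-u*.05+[0,0,-.0048],97.2)
E
```

```text
eye pred px [[254.53345672 247.80212701]] ball px [[280.4863211  267.43974076]]
to [ 0.56289426 -0.08726666  0.1512    ] 97.2 shift mm [ 0.5  1.8 33.5] rot [ 0.0001  0.0004 -0.0032]
```

```bash
python3 - <<'E'
from h import *
s=load('pics/s8.png');h=cv2.cvtColor(s,cv2.COLOR_RGB2HSV)
for y in range(222,300,5): print(y,[tuple(int(a) for a in h[y,x]) for x in range(238,275,4)])
E
```

```text
222 [(8, 5, 220), (21, 15, 121), (20, 20, 117), (120, 6, 46), (17, 20, 112), (27, 20, 116), (30, 17, 91), (20, 13, 179), (21, 8, 215), (17, 11, 217)]
227 [(170, 4, 217), (15, 12, 131), (21, 22, 117), (120, 31, 58), (21, 16, 110), (17, 19, 118), (21, 19, 95), (12, 7, 185), (23, 9, 216), (15, 7, 216)]
232 [(160, 4, 218), (160, 4, 206), (120, 7, 108), (112, 131, 97), (21, 18, 99), (21, 22, 118), (21, 11, 159), (18, 6, 217), (20, 11, 216), (18, 12, 216)]
237 [(165, 2, 215), (170, 4, 216), (115, 42, 141), (114, 99, 85), (15, 6, 89), (113, 58, 88), (115, 9, 175), (12, 6, 216), (6, 6, 217), (21, 8, 218)]
242 [(160, 4, 217), (8, 5, 218), (114, 35, 154), (112, 104, 83), (111, 85, 90), (113, 104, 86), (120, 6, 164), (20, 11, 217), (19, 9, 217), (18, 6, 215)]
247 [(170, 3, 219), (0, 2, 217), (113, 18, 171), (114, 104, 86), (135, 3, 191), (113, 130, 104), (135, 3, 156), (21, 8, 217), (23, 9, 215), (23, 9, 215)]
252 [(0, 4, 217), (0, 5, 213), (128, 6, 183), (115, 104, 86), (115, 34, 166), (114, 114, 98), (120, 16, 147), (25, 7, 218), (15, 9, 217), (0, 5, 218)]
257 [(12, 22, 201), (14, 110, 164), 
[... 645 characters left out ...]
(112, 128, 100), (18, 12, 107), (112, 79, 87), (113, 65, 82), (15, 78, 101), (14, 74, 100), (12, 77, 100)]
282 [(15, 70, 110), (13, 86, 101), (13, 84, 97), (113, 125, 102), (112, 85, 87), (117, 80, 86), (11, 87, 97), (14, 78, 102), (14, 78, 102), (12, 76, 97)]
287 [(20, 7, 214), (15, 5, 213), (25, 13, 217), (111, 105, 109), (113, 67, 95), (12, 7, 196), (26, 9, 193), (8, 5, 196), (23, 6, 175), (12, 8, 155)]
292 [(0, 5, 218), (8, 5, 217), (0, 4, 216), (116, 21, 170), (135, 2, 215), (8, 5, 218), (18, 6, 214), (20, 7, 216), (15, 5, 217), (19, 9, 218)]
297 [(15, 5, 218), (165, 2, 215), (15, 9, 218), (10, 4, 218), (8, 5, 217), (0, 2, 214), (10, 4, 216), (170, 4, 217), (150, 4, 215), (165, 5, 217)]
```

The tag is held upright, with its eye near (254,249) as predicted. Lower to peg height while still 50 mm short of the ball.

Call:
{"fn": "drive_tool", "kwargs": {"motion": [{"xyz":[0,2,15],"rotation":[0,0,0]},{"xyz":[0,2,28],"rotation":[0,0,0]},{"xyz":[0,2,33],"rotation":[0,0,0]},{"xyz":[0,2,33],"rotation":[0,0,0]},{"xyz":[0,2,33],"rotation":[0,0,0]}]}}

```text
clock: 21.8
ee_pos: [0.5635, -0.087, 0.1517]
tcp_rot: [2.08, 2.354, -0.0]
force: [0.4, 0.1, 0.2]
width: 0.0057
gripper_force: 30.0
```

Call:
{"fn": "drive_tool", "kwargs": {"motion": [{"xyz":[0,0,0],"rotation":[0,0,0]},{"xyz":[0,0,0],"rotation":[0,0,0]},{"xyz":[0,0,0],"rotation":[0,0,0]}]}}

```text
clock: 22.18
ee_pos: [0.5633, -0.087, 0.1517]
tcp_rot: [2.08, 2.354, -0.0]
force: [-0.3, 0.3, -0.9]
width: 0.0057
gripper_force: 30.0
```

```bash
python3 - <<'E'
from h import *
s=env.grab_frame('scene').astype(float)
for i in range(3): s+=env.grab_frame('scene')
s=(s/4).astype(np.uint8);save('pics/s9.png',s);cs=cam('scene')
u=np.array([np.cos(np.radians(7.2)),np.sin(np.radians(7.2)),0]);b=np.array([.6125,-.081,.156])
e=env.read_state()['ee_pos']; p=proj(cs,e+[0,0,.0043])[0]; print('eye pred px',p, 'top pred',proj(cs,e+[0,0,.0503]))
h=cv2.cvtColor(s,cv2.COLOR_RGB2HSV).astype(int)
m=((h[...,1]>55)&(h[...,0]>95)&(h[...,0]<130)).astype(np.uint8); x,y=p.astype(int)
for r in range(y-22,y+28): print(r,''.join('#' if v else '.' for v in m[r,x-16:x+17]))
print(x-16)
go(b-u*.05+[0,0,-.0048],97.2);go(b+u*.0+[0,0,-.0048],97.2)
E
```

```text
eye pred px [256.50273963 262.45330691] top pred [[255.42417817 242.05733037]]
240 .................................
241 .................................
242 .................................
243 .............##..................
244 ............###..................
245 ............###..................
246 ...........####..................
247 ..........#####..................
248 ..........#####..................
249 .........######..................
250 .........######..................
251 .........######..................
252 .........######......##..........
253 .........#######...####..........
254 .........########.#####..........
255 .........##############..........
256 .........##############..........
257 .........##############..........
258 ..........######...####..........
259 ..........######...####..........
260 ..........#####....####..........
261 ..........#####....####..........
262 ..........#####....####..........
263 ..........####.....####..........
264 ..........####....#####..........
265 ..........####....#####..........
266 ..........####....#####......
[... 374 characters left out ...]
..........
277 ..........#######................
278 ..........######.................
279 ..........######.................
280 ..........#####..................
281 ..........####...................
282 ..........####...................
283 ..........####...................
284 ..........####...................
285 ...........###..........#........
286 ...........###.........##........
287 ...........###........##.........
288 ...........###........##.........
289 ...........###.......###.........
240
to [ 0.56289426 -0.08726666  0.1512    ] 97.2 shift mm [-0.2 -0.3  0.3] rot [-0.0002  0.0002 -0.0022]
to [ 0.6125 -0.081   0.1512] 97.2 shift mm [-0.1 49.7  0.3] rot [-0.0002  0.0002 -0.0022]
```

Eye seen at (256.5,262.5) against (256.5,262.5) predicted. Thread it over the ball.

Call:
{"fn": "drive_tool", "kwargs": {"motion": [{"xyz":[0,12,0],"rotation":[0,0,0]},{"xyz":[0,24,0],"rotation":[0,0,0]},{"xyz":[0,36,0],"rotation":[0,0,0]},{"xyz":[0,48,0],"rotation":[0,0,0]},{"xyz":[0,58,1],"rotation":[0,0,0]}]}}

```text
clock: 23.0
ee_pos: [0.6218, -0.0797, 0.1503]
tcp_rot: [2.08, 2.354, -0.0]
force: [0.5, 0.1, -0.6]
width: 0.0055
gripper_force: 30.0
```

Call:
{"fn": "drive_tool", "kwargs": {"motion": [{"xyz":[0,8,1],"rotation":[0,0,0]},{"xyz":[0,16,2],"rotation":[0,0,0]},{"xyz":[0,24,3],"rotation":[0,0,0]},{"xyz":[0,32,5],"rotation":[0,0,0]},{"xyz":[0,32,5],"rotation":[0,0,0]}]}}

```text
clock: 23.62
ee_pos: [0.6529, -0.0757, 0.1451]
tcp_rot: [-2.08, -2.355, 0.001]
force: [-0.1, -0.1, -0.8]
width: 0.0056
gripper_force: 30.0
```

Call:
{"fn": "drive_tool", "kwargs": {"motion": [{"xyz":[0,0,0],"rotation":[0,0,0]},{"xyz":[0,0,0],"rotation":[0,0,0]},{"xyz":[0,0,0],"rotation":[0,0,0]}]}}

```text
clock: 24.0
ee_pos: [0.6524, -0.0759, 0.1456]
tcp_rot: [2.08, 2.354, -0.0]
force: [0.5, -0.8, -1.3]
width: 0.0059
gripper_force: 30.0
```

```bash
python3 - <<'E'
from h import *
s=sum(env.grab_frame('scene').astype(float) for i in range(3));s=(s/3).astype(np.uint8);save('pics/s10.png',s);cs=cam('scene')
e=env.read_state()['ee_pos'];print(env.read_state()['width']);p=proj(cs,e+[0,0,.0043])[0];print(p)
u=np.array([np.cos(np.radians(7.2)),np.sin(np.radians(7.2)),0]);b=np.array([.6125,-.081,.1555]);w=e-b;print('past ball',w[:2]@u[:2],'lateral',w[0]*-u[1]+w[1]*u[0],'dz peg',e[2]+.0043-(.1555-.149*(w[:2]@u[:2])))
h=cv2.cvtColor(s,cv2.COLOR_RGB2HSV).astype(int);x,y=p.astype(int)
m=np.where((h[...,1]>55)&(h[...,0]>95)&(h[...,0]<130),'#',np.where((h[...,0]<15)&(h[...,1]>120)&(h[...,2]>130),'o',np.where(h[...,2]>140,' ','.')))
for r in range(y-20,y+24): print(r,''.join(m[r,x-30:x+30]))
E
```

```text
0.005772154270373821
[300.49194267 274.25922632]
past ball 0.04028809331953559 lateral 4.4487183776789965e-05 dz peg 0.0003762618060489109
254                     ........###............  .............##
255                     ........###...........   .............##
256                     .......####...........   .............##
257                     .......####..........    .............##
258                      ......####..........   ..............##
259        .              ....#####.........    ..............##
260        .               ..#####..........    ..............##
261        .               ..#####.........     ..............##
262        .                .#####........      ..............##
263       ..                .#####........      ..............##
264       ..                .#####........       .............##
265      ....               .######....#..         ...........##
266      .....              .######..###...         ............
267      .....oo.           .############...         ...........
268     ......oo....        .############.......   
[... 1192 characters left out ...]
                     #######.....          ........     
288                          ######......          ........     
289                          ######......          ........     
290                          #####.......          ........     
291                          ####........          ........     
292                          ####........          ........     
293                          ###.........          ........     
294                          ###.........          ........     
295                          ###.........          ........     
296                          ###.........          .......      
297                          ###.........          .......
```

The peg passes through the eye with the ball in front, at no contact force. Lower about 9 mm onto the peg.

Call:
{"fn": "drive_tool", "kwargs": {"motion": [{"xyz":[0,0,2],"rotation":[0,0,0]},{"xyz":[0,0,4],"rotation":[0,0,0]},{"xyz":[0,0,6],"rotation":[0,0,0]},{"xyz":[0,0,7.5],"rotation":[0,0,0]},{"xyz":[0,0,7.5],"rotation":[0,0,0]}]}}

```text
clock: 24.78
ee_pos: [0.6524, -0.0759, 0.1377]
tcp_rot: [-2.08, -2.354, 0.001]
force: [0.2, -0.1, -0.2]
width: 0.0057
gripper_force: 30.0
```

Call:
{"fn": "drive_tool", "kwargs": {"motion": [{"xyz":[0,0,0.5],"rotation":[0,0,0]},{"xyz":[0,0,1],"rotation":[0,0,0]},{"xyz":[0,0,1],"rotation":[0,0,0]}]}}

```text
clock: 25.15
ee_pos: [0.6525, -0.0758, 0.1369]
tcp_rot: [2.08, 2.354, -0.0]
force: [-0.4, 0.4, 0.3]
width: 0.0058
gripper_force: 30.0
```

Call:
{"fn": "drive_tool", "kwargs": {"motion": [{"xyz":[0,0,0.5],"rotation":[0,0,0]},{"xyz":[0,0,0.5],"rotation":[0,0,0]},{"xyz":[0,0,0.5],"rotation":[0,0,0]}]}}

```text
clock: 25.52
ee_pos: [0.6525, -0.0759, 0.1365]
tcp_rot: [2.08, 2.354, -0.0]
force: [0.4, -0.5, -0.1]
width: 0.0058
gripper_force: 30.0
```

Call:
{"fn": "drive_tool", "kwargs": {"motion": [{"xyz":[0,0,0.5],"rotation":[0,0,0]},{"xyz":[0,0,0.5],"rotation":[0,0,0]},{"xyz":[0,0,0.5],"rotation":[0,0,0]}]}}

```text
clock: 25.9
ee_pos: [0.6525, -0.0759, 0.136]
tcp_rot: [2.08, 2.354, -0.0]
force: [-1.0, 0.8, 0.7]
width: 0.0057
gripper_force: 30.0
```

Call:
{"fn": "drive_tool", "kwargs": {"motion": [{"xyz":[0,0,0.7],"rotation":[0,0,0]},{"xyz":[0,0,0.7],"rotation":[0,0,0]},{"xyz":[0,0,0.7],"rotation":[0,0,0]}]}}

```text
clock: 26.28
ee_pos: [0.6526, -0.0759, 0.1355]
tcp_rot: [2.08, 2.354, -0.0]
force: [-0.4, -0.0, 2.7]
width: 0.0058
gripper_force: 30.0
```

Call:
{"fn": "drive_tool", "kwargs": {"motion": [{"xyz":[0,0,0.7],"rotation":[0,0,0]},{"xyz":[0,0,0.7],"rotation":[0,0,0]},{"xyz":[0,0,0.7],"rotation":[0,0,0]}]}}

```text
clock: 26.65
ee_pos: [0.6527, -0.0759, 0.1353]
tcp_rot: [2.08, 2.354, 0.0]
force: [-2.5, 0.9, 5.1]
width: 0.0057
gripper_force: 30.0
```

The tag rests on the peg (5 N upward). Release and rise.

Call:
{"fn": "drive_tool", "kwargs": {"motion": [{"xyz":[0,0,0],"rotation":[0,0,0]},{"xyz":[0,0,0],"rotation":[0,0,0]},{"xyz":[0,0,0],"rotation":[0,0,0]},{"xyz":[0,0,0],"rotation":[0,0,0]}], "gripper": 36}}

```text
clock: 27.15
ee_pos: [0.6524, -0.0759, 0.1344]
tcp_rot: [-2.08, -2.354, 0.001]
force: [-0.0, -0.1, 0.7]
width: 0.0357
gripper_force: 0.0
```

Call:
{"fn": "drive_tool", "kwargs": {"motion": [{"xyz":[0,0,-15],"rotation":[0,0,0]},{"xyz":[0,0,-40],"rotation":[0,0,0]},{"xyz":[0,0,-80],"rotation":[0,0,0]},{"xyz":[0,0,-120],"rotation":[0,0,0]},{"xyz":[0,0,-150],"rotation":[0,0,0]}]}}

```text
clock: 27.78
ee_pos: [0.6533, -0.076, 0.2881]
tcp_rot: [2.078, 2.352, 0.003]
force: [0.5, 0.4, -0.1]
width: 0.0364
gripper_force: 0.0
```

Call:
{"fn": "drive_tool", "kwargs": {"motion": [{"xyz":[0,0,0],"rotation":[0,0,0]},{"xyz":[0,0,0],"rotation":[0,0,0]},{"xyz":[0,0,0],"rotation":[0,0,0]},{"xyz":[0,0,0],"rotation":[0,0,0]},{"xyz":[0,0,0],"rotation":[0,0,0]}]}}

```text
clock: 28.4
ee_pos: [0.6523, -0.0758, 0.2839]
tcp_rot: [-2.08, -2.354, 0.002]
force: [0.7, 0.3, -0.5]
width: 0.0364
gripper_force: 0.0
```

```bash
python3 - <<'E'
from h import *
s=sum(env.grab_frame('scene').astype(float) for i in range(3));s=(s/3).astype(np.uint8);save('pics/s11.png',s)
print(env.read_state()['ee_pos'])
h=cv2.cvtColor(s,cv2.COLOR_RGB2HSV).astype(int);x,y=300,278
m=np.where((h[...,1]>55)&(h[...,0]>95)&(h[...,0]<130),'#',np.where((h[...,0]<15)&(h[...,1]>120)&(h[...,2]>130),'o',np.where(h[...,2]>140,' ','.')))
for r in range(y-28,y+50,2): print(r,''.join(m[r,x-30:x+30]))
a=load('pics/s4.png').astype(int);d=(abs(s.astype(int)-a).max(2)>60).astype(np.uint8);k,l,st,_=cv2.connectedComponentsWithStats(d);print([t.tolist() for t in st[1:] if t[4]>25])
E
```

```text
[ 0.65247058 -0.07584694  0.28435919]
250                                              .............##
252                                    ###       .............##
254                                   ####       .............##
256                                  ####.       .............##
258                                 #####.      ..............##
260        .                      .######.      ..............##
262        .                     #######..      ..............##
264       ..                    #########..      .............##
266      .....                .##########..         ............
268     ......oo....         .###########.......        ........
270 ......................   ############...............       .
272 ........          .......###########.      ................ 
274 .........              ..######......             ..........
276 .........                .#####........                  ...
278 ........                 #########...........   .......     
280 ........                 ##########.     ..............     
282 .......           
[... 1622 characters left out ...]
8, 30], [286, 74, 35, 7, 106], [90, 87, 11, 15, 40], [28, 90, 19, 16, 71], [273, 91, 25, 15, 241], [344, 90, 14, 24, 225], [303, 93, 22, 14, 196], [51, 99, 18, 11, 43], [326, 99, 17, 9, 97], [30, 100, 12, 31, 64], [61, 111, 9, 31, 124], [309, 110, 9, 32, 74], [330, 115, 8, 8, 41], [244, 130, 22, 6, 74], [328, 135, 18, 11, 59], [305, 152, 49, 28, 579], [280, 174, 13, 22, 173], [344, 207, 13, 5, 43], [63, 249, 7, 6, 28], [127, 248, 87, 37, 1291], [294, 252, 14, 23, 205], [238, 256, 14, 10, 101], [263, 257, 13, 7, 53], [325, 261, 60, 47, 1502], [220, 265, 74, 29, 786], [98, 267, 104, 88, 2337], [292, 277, 13, 40, 328], [306, 280, 11, 17, 152], [197, 307, 98, 55, 2032], [305, 346, 59, 44, 1454]]
```

```bash
python3 -c "
from h import *
print(env.sign_off())"
```

```text
the job is handed in; nothing more can be done
None
```

The job is handed in: the loose blue carton sits squarely on the stack, about 1 mm and 0.1° off by the wrist camera, and the blue tag hangs by its eye on the dark stand's peg; the first tag grasp closed on nothing, and a lower second try held.

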